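# Line up the sauce cups along the fence of the tilting tray

### The job

Get the sauce cups ready for filling: lift the low-rimmed steel tray by the black ball knob on its edge so that it tips about its hinge and all three cups in it slide into a single row against its tall fence. Then lower the tray gently until it lies flat again, without letting it drop, and let go of it. Do not touch the cups with the gripper.

Things in the scene. Friction and masses are not known exactly. Their poses are not given: they have to be found in the camera images.
- tray: Shallow steel tray, inside 292 x 196 mm, hinged along its fence side. Origin: mid-hinge, below the fence's inner face, 40 mm above the table. x along hinge and fence, y from knob to fence, z up from the floor. Floor top z = 10 mm, fence inner face y = 0, its top z = 45, other rims' top z = 25. Tips 0 to 37 deg about x. Cups start to slide at 11 to 17 deg; 25 deg for 1 s brings them home.
- tray_knob (a point): Centre of the tray's knob, a black ball 32 mm across, in the tray's frame at x = 0, y = -230, z = 55 mm, 95 mm above the table when flat. Its 12 mm stem stands on a 70 mm wide tab (top z = 10 mm) outside the rim. Pinched along the tray's x, it pivots in the fingers as it rises. Lifting takes about 4 N; released, the tray falls flat. The lidded pan's smaller knob is not it.
- cup_a_centre (a point): Small round white porcelain sauce cup, loose in the tray: 56 mm across, 26 mm high, about 70 g. The point is its centre, 13 mm above its foot. The same kind of cup outside the tray plays no part.
- cup_b_centre (a point): Small round white porcelain sauce cup, loose in the tray: 56 mm across, 26 mm high, about 70 g. The point is its centre, 13 mm above its foot. Another of the three.
- cup_c_centre (a point): Small round white porcelain sauce cup, loose in the tray: 56 mm across, 26 mm high, about 70 g. The point is its centre, 13 mm above its foot. Another of the three.
Not all that is in view belongs to the job. What is shaped like the part that bears cup_a_centre but blue or green is not meant. Leave any purple look-alike of the part that bears cup_b_centre alone.

How it is judged (in metres and radians):
On the way:
1. the tray is tipped up and all three cups have slid against its fence (angle between tray's own z axis and vertical above 0.15 rad and y of each of cup_a_centre, cup_b_centre, cup_c_centre in the frame of tray above -0.043 m and x of cup_a_centre in the frame of tray between -0.14 and 0.14 m and z of cup_a_centre in the frame of tray between 0.01 and 0.035 m and x of cup_b_centre in the frame of tray between -0.14 and 0.14 m and z of cup_b_centre in the frame of tray between 0.01 and 0.035 m and x of cup_c_centre in the frame of tray between -0.14 and 0.14 m and z of cup_c_centre in the frame of tray between 0.01 and 0.035 m), for 0.1 s.
At the end, for the whole second after the job is handed in: The tray lies flat (within 3.4 degrees) and still, released, and all three cups stand at rest on its floor in one row along the fence: each cup's edge within 15 mm of the fence's inner face and its centre between the tray's short sides (angle between tray's own z axis and vertical below 0.06 rad and angular speed of tray below 0.1 rad/s and y of each of cup_a_centre, cup_b_centre, cup_c_centre in the frame of tray above -0.043 m and x of cup_a_centre in the frame of tray between -0.14 and 0.14 m and z of cup_a_centre in the frame of tray between 0.01 and 0.035 m and x of cup_b_centre in the frame of tray between -0.14 and 0.14 m and z of cup_b_centre in the frame of tray between 0.01 and 0.035 m and x of cup_c_centre in the frame of tray between -0.14 and 0.14 m and z of cup_c_centre in the frame of tray between 0.01 and 0.035 m and linear speed of each of cup_a, cup_b, cup_c below 0.02 m/s); the robot touches nothing.
It fails at once if the gripper touches a cup (contact force between the fingers and cup_a above 0.5 N or contact force between the fingers and cup_b above 0.5 N or contact force between the fingers and cup_c above 0.5 N).
It fails at once if the tray is dropped or slammed (turning faster than 3 rad/s, as when let go more than about 15 mm up) (angular speed of tray above 3 rad/s).
It also fails if it takes over 38 s, if anything falls off the work surface, if the arm or the gripper's body presses on something with over 40 N, if the wrist force passes 120 N, or if a joint passes its speed limit or range.

### The arm

A 6-joint arm with a two-finger parallel gripper is mounted at the origin on the work surface. World frame = base frame: x ahead of the robot, y to its left, z up, the work surface at z = 0. Lengths are in mm, angles in rad, forces in N, time in s.
With the tool pointing down it reaches from about 375 to 975 mm from the base axis. Payload 3.8 kg.
Tool frame: the origin (TCP) lies midway between the tips of the shut fingers; the grasp point (between the pads) lies 19 mm behind it; z points along the fingers, y is the direction in which the jaws open and shut (so a half turn about z gives the same grasp; the last joint's range is limited). The gripper opens to 88 mm and grips with 3 to 60 N. Pads are 18 mm wide; open, the fingers measure 123 mm over their backs; the gripper's body (75 mm by 187 mm) begins 45 mm behind the grasp point.
Start: joints at [1.182, 0.264, 1.604, -0, 1.274, -0.037], TCP at [232.594, 633.654, 238.706] pointing down, gripper open.
Joint ranges: [-2.63, 2.63], [-0.94, 2.18], [0.31, 2.57], [-1.31, 4.45], [0, 2.66], [-2.55, 2.55]. Speed limits (rad/s): [2.57, 2.57, 3.14, 3.14, 3.14, 3.14].

### API

Orientations are given as [roll, pitch, yaw] about the fixed x, y, z axes, in that order (R = Rz(yaw) Ry(pitch) Rx(roll)).
In Python, from cell import robot gives the robot as it stands.
- The arm moves only by the tool jog_arm, never from a script. Its arguments are lists of equal length, an entry for each row: "delta_pos": the shift along the tool's x, y, z in cm, a list of three; "yaw": the turn about the tool's z in degrees. A call has exactly 10 rows; each row is the pose to reach, as a shift and turn from the pose measured when the call began, along the tool's axes at that moment; what a row does not reach only later rows make up. A row lasts 1/10 s, in which the tool goes at most 50 mm and 8.59 degrees, less where a joint would pass 70% of its speed; a pose out of reach is approached as far as the arm can. A call with a gripper value outside its range is refused whole. "hand" is the finger opening in cm, from 0 to 8.81, set as the call begins (left out, the last holds). The fingers move at their own pace and stop on an object; the grip force is fixed at half the most. Time passes only in rows, so rows that repeat a pose let the fingers close, or fill a call up. It gives the time, the measured TCP pose, the force and the opening at its end, in the units of the state.
- robot.get_obs(): the state, without advancing time (a new reading comes with each control period).
- robot.read_camera(name): name is "scene" or "side" or "wrist"; returns the picture (384x512x3 uint8, red, green, blue); there is no depth.
- robot.camera_params(name): a dict with "mtx" (3x3 intrinsics, pixels), "xyz" and "rotation" of the camera in the world. Camera axes: x right, y up, looking along -z (the intrinsics and any distortion apply to the point x, -y, -z); pixel columns grow to the right and rows downward; lengths in mm; the calibration is good to about 2 mm. A picture is of the moment at which its call begins: read the wrist's pose just before it. camera_params takes no time and is no camera call; for the wrist camera it gives the pose at the moment of the call.
- robot.sign_off(): hands the job in, once; it reports no verdict.
The state is a dict: "clock": time; "joints": joint angles; "joint_velocities": joint speeds; "tau": joint torques, N m; "tool_pos": TCP position; "ee_rot": TCP orientation; "force": force on the tool from outside, world axes, zero at the start; "ft_torque": the same for the moment, N m; "width": opening from 0.0 (shut) to 1.0 (fully open).
Only numpy, scipy, OpenCV 4.12 (cv2) and the standard library are available. Lean on these libraries where they do the work, as an engineer would, in place of code of your own. Each camera call takes 0.05 s, during which the arm holds its last target.

## Working session

There is one attempt and no reset: what is moved stays moved. The work goes in short steps, Python scripts to look and compute and a tool call to move; the robot and the scene stay as the last step left them, time stands still between calls to the robot, and variables do not carry over. Pictures are saved under pics/ and viewed, and the job is handed in when it is done.

Besides the shell and the picture viewer there is one more tool, called after "Emit:" as name(argument=value, ...), one argument or row to a line, values as JSON. jog_arm: Moves the arm, as the interface text tells. Its arguments: {"type":"object","properties":{"delta_pos":{"type":"array"},"yaw":{"type":"array"},"hand":{"type":"number"}},"required":["delta_pos","yaw"]}

```bash
mkdir -p pics; ls
python3 - <<'E'
from cell import robot
import cv2
o=robot.get_obs(); print(o)
for n in("scene","side","wrist"):
    p=robot.camera_params(n); print(n,p)
    im=robot.read_camera(n); cv2.imwrite(f"pics/{n}0.png",im[:,:,::-1])
E
```

```text
pics
{'clock': 0.0, 'joints': array([ 1.18209801e+00,  2.64732335e-01,  1.60533879e+00,  1.97931292e-06,
        1.27371020e+00, -3.68827335e-02]), 'joint_velocities': array([ 0.00035822,  0.00026612,  0.00050268, -0.00024947, -0.00052877,
       -0.0006924 ]), 'tau': array([ 1.94289416e-03, -5.02114892e+01, -3.56871772e+01,  7.29568815e-02,
        2.96517194e-02, -2.27161745e-04]), 'tool_pos': array([232.3317346 , 633.01107305, 237.42105295]), 'ee_rot': array([-3.13940554e+00, -8.25960364e-05,  2.78977640e+00]), 'force': array([ 0.42889725, -0.94499281, -0.55221602]), 'ft_torque': array([0.01900187, 0.00582985, 0.02043461]), 'width': 0.9972737266753203}
scene {'mtx': array([[464.42230541,   0.        , 251.34688531],
       [  0.        , 464.42230541, 194.62465784],
       [  0.        ,   0.        ,   1.        ]]), 'xyz': array([ 772.28476135, -475.09750514,  679.508174  ]), 'rotation': array([0.72552355, 0.016729  , 0.48210061])}
side {'mtx': array([[347.6050345 ,   0.        , 248.76481499],
       [  0.        , 347.6050345 , 189.87802285],
       [  0.        ,   0.        ,   1.        ]]), 'xyz': array([310.59006032, 515.18505017, 473.77616095]), 'rotation': array([ 0.96083928, -0.02055632, -2.80039212])}
wrist {'mtx': array([[297.16960784,   0.        , 256.8742348 ],
       [  0.        , 297.16960784, 192.73990395],
       [  0.        ,   0.        ,   1.        ]]), 'xyz': array([172.39260877, 655.75595764, 384.49793184]), 'rotation': array([-0.2570508 ,  0.00165444,  1.21991673])}
```

View pics/scene0.png

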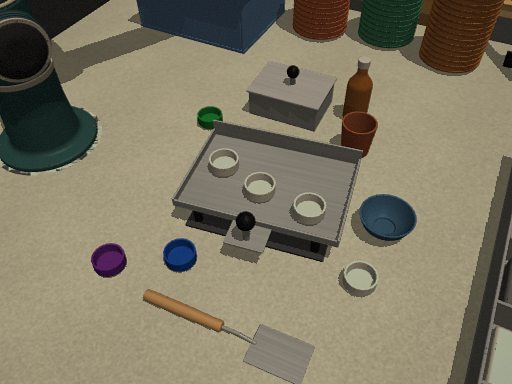

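View pics/side0.png

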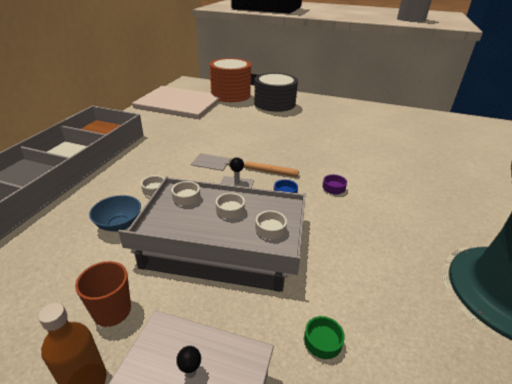

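View pics/wrist0.png

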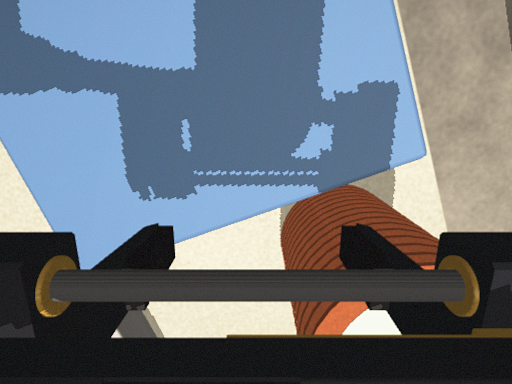

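```bash
cat > h.py <<'E'
import numpy as np, cv2
from scipy.spatial.transform import Rotation as R
from cell import robot
def ray(n,uv,p=None):
    p=p or robot.camera_params(n); K=np.array(p['mtx'])
    d=np.linalg.inv(K)@[uv[0],uv[1],1]; d=R.from_euler('xyz',p['rotation']).as_matrix()@(d*[1,-1,-1])
    return np.array(p['xyz']),d/np.linalg.norm(d)
def plane(n,uv,z):
    o,d=ray(n,uv); return o+d*(z-o[2])/d[2]
def tri(a,b):
    A=0;B=0
    L=[]
    for o,d in(a,b):
        M=np.eye(3)-np.outer(d,d);A=A+M;B=B+M@o;L.append((o,M))
    x=np.linalg.solve(A,B); return x,[np.linalg.norm(M@(x-o)) for o,M in L]
def proj(n,X):
    p=robot.camera_params(n); c=R.from_euler('xyz',p['rotation']).as_matrix().T@(np.asarray(X)-p['xyz'])
    q=p['mtx']@(c*[1,-1,-1]); return q[:2]/q[2]
E
python3 - <<'E'
from h import *
def blob(f,x0,x1,y0,y1):
    im=cv2.imread(f)[y0:y1,x0:x1].max(2); m=(im<40).astype('uint8')
    m=cv2.morphologyEx(m,cv2.MORPH_OPEN,np.ones((5,5),np.uint8))
    c=cv2.findContours(m,0,1)[0]
    for k in c:
        (x,y),r=cv2.minEnclosingCircle(k); print(f,x+x0,y+y0,r,cv2.contourArea(k))
    k=max(c,key=cv2.contourArea); (x,y),r=cv2.minEnclosingCircle(k); return x+x0,y+y0
a=blob('pics/scene0.png',232,260,206,234); b=blob('pics/side0.png',226,248,154,176)
print(tri(ray('scene',a),ray('side',b)))
print(plane('scene',a,95),plane('side',b,95))
for n,uv,z in [('scene',(217,125),85),('scene',(361,152),85),('scene',(178,206),65),('scene',(331,241),65),('side',(129,232),85),('side',(301,249),85)]:
    print(n,uv,plane(n,uv,z).round(1))
for n in('scene','side'):
  im=cv2.imread(f'pics/{n}0.png')
  cv2.imwrite(f'pics/{n}0c.png',cv2.resize(im[110:265,165:375] if n=='scene' else im[140:295,110:320],None,fx=3.6,fy=3.6,interpolation=cv2.INTER_CUBIC))
E
```

```text
pics/scene0.png 245.0 221.0 9.486932754516602 264.0
pics/side0.png 236.6176471710205 164.3823528289795 6.197682857513428 88.0
(array([540.18778613, -75.87666718,  96.11811415]), [np.float64(0.6378208019052244), np.float64(0.6378208019052038)])
[540.34573514 -74.88871549  95.        ] [540.31763787 -77.9696594   95.        ]
scene (217, 125) [373. 120.  85.]
scene (361, 152) [651.4 172.5  85. ]
scene (178, 206) [408.9 -77.7  65. ]
scene (331, 241) [672.2 -27.7  65. ]
side (129, 232) [632.7 173.8  85. ]
side (301, 249) [357.9 111.7  85. ]
```

View pics/scene0c.png

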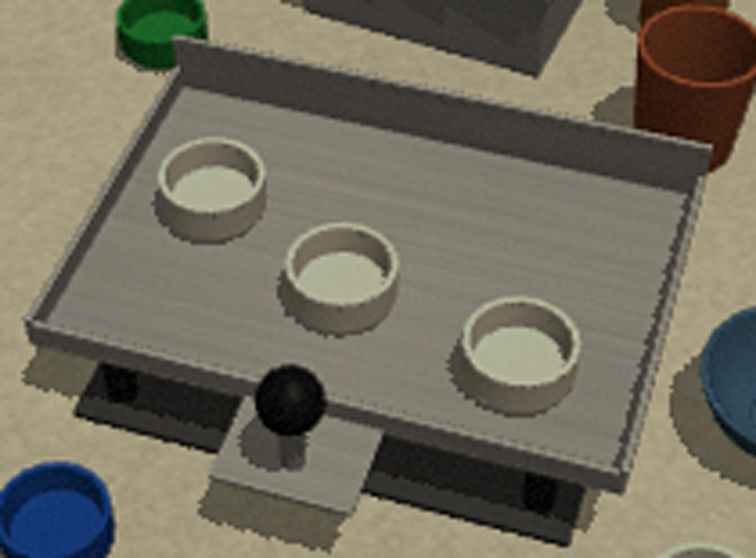

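View pics/side0c.png

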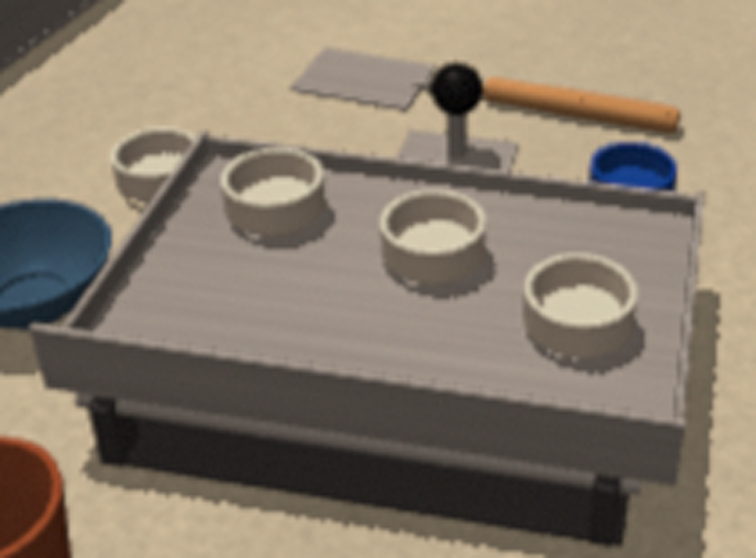

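Run:
```python
from h import *
S={}
for k,n,uv,z in [('FL','scene',(213.9,120.6),85),('FR','scene',(362.8,150.8),85),('NL','scene',(172.5,199.2),65),('NR','scene',(338.3,241.5),65),('fr','side',(118.9,230.6),85),('fl','side',(300,258.9),85),('nr','side',(166.9,178),65),('nl','side',(305.3,194.4),65)]:
    S[k]=plane(n,uv,z); print(k,S[k].round(1))
for a,b in(('FL','FR'),('NL','NR'),('fl','fr'),('nl','nr')):
    d=S[b]-S[a]; print(a,np.degrees(np.arctan2(d[1],d[0])),np.linalg.norm(d),(S[a]+S[b])/2)
m=(S['FL']+S['FR'])/2;k=np.array([540.2,-75.9,0]);d=(m-k);print(np.degrees(np.arctan2(d[1],d[0]))-90,np.hypot(*d[:2]))
m=(S['fl']+S['fr'])/2;d=(m-k);print(np.degrees(np.arctan2(d[1],d[0]))-90,np.hypot(*d[:2]))
```

```text
FL [360.6 128.9  85. ]
FR [653.3 177.1  85. ]
NL [391.5 -69.   65. ]
NR [683.  -23.3  65. ]
fr [650.2 176.8  85. ]
fl [354.7 133.2  85. ]
nr [676.7 -17.3  65. ]
nl [386.2 -65.4  65. ]
FL 9.350592540541971 296.7212069235552 [506.95912781 153.01639907  85.        ]
NL 8.899423970310925 295.0618499330167 [537.26616569 -46.15732084  65.        ]
fl 8.384721042781345 298.69091351014447 [502.4503551  154.98113843  85.        ]
nl 9.407524671235397 294.466849458631 [531.42646785 -41.33982384  65.        ]
8.262152076473 231.31725691766158
9.285839015136602 233.94686527443073
```

Run:
```python
from h import *
print('bottle',tri(ray('scene',(364,63)),ray('side',(54,312))))
print('panknob',tri(ray('scene',(293,72)),ray('side',(189,358))))
for uv in((318,30),(390,40),(455,65),(462,0),(300,0),(215,50),(285,10)): print(uv,plane('scene',uv,0).round())
o=robot.get_obs();Rm=R.from_euler('xyz',o['ee_rot']).as_matrix()
print(Rm.T@(np.array([540,-76,238])-o['tool_pos']))
```

```text
bottle (array([582.71191721, 363.56027842, 143.95113718]), [np.float64(0.4661935475426217), np.float64(0.4661935475425859)])
panknob (array([437.83549224, 336.84899568,  96.10354298]), [np.float64(1.21754788230738), np.float64(1.2175478823073627)])
(318, 30) [362. 693.   0.]
(390, 40) [560. 729.   0.]
(455, 65) [743. 683.   0.]
(462, 0) [ 690. 1051.    0.]
(300, 0) [243. 836.   0.]
(215, 50) [152. 473.   0.]
(285, 10) [229. 758.   0.]
[-533.1277614  -559.73551543    0.6063011 ]
```

Emit:
jog_arm(
  delta_pos=[
    [-2,-2,-2],
    [-5,-5.2,-3],
    [-8.5,-9,-3],
    [-12,-12.6,-3],
    [-15.5,-16.2,-3],
    [-19,-20,-3],
    [-22.5,-23.6,-3],
    [-26,-27.2,-3],
    [-29,-30.5,-3],
    [-32,-33.6,-3],
  ],
  yaw=[4,10,16,22,28,34,40,47,54,60.8],
  hand=8.8,
)

```text
clock: 1.15
tool_pos: [417.2, 205.3, 268.2]
ee_rot: [-3.141, 0.002, 1.723]
force: [0.4, 0.2, 0.1]
width: 1.001
```

```bash
cat > g.py <<'E'
from h import *
import sys
t=np.array([float(v) for v in sys.argv[1:4]])
o=robot.get_obs();Rm=R.from_euler('xyz',o['ee_rot']).as_matrix()
print(o['clock'],o['tool_pos'].round(1),np.degrees(o['ee_rot']).round(2),o['force'].round(1),o['width'],o['joints'].round(2))
print(Rm.T@(t-o['tool_pos']),'yaw',np.degrees(o['ee_rot'][2])-99)
E
python3 g.py 540 -76 180
```

```text
1.15 [417.2 205.3 268.2] [-1.7996e+02  1.0000e-01  9.8740e+01] [0.4 0.2 0.1] 1.0009614886015796 [ 0.4  -0.16  1.99 -0.    1.31  0.25]
[-296.50534993   78.70922733   88.6013822 ] yaw -0.2600535489341098
```

Emit:
jog_arm(
  delta_pos=[
    [-3.5,0.9,0.5],
    [-7.5,2,1.5],
    [-11.5,3,3],
    [-15.5,4.1,4.5],
    [-19.5,5.2,6],
    [-23.5,6.2,7],
    [-27,7.2,8],
    [-29,7.7,8.6],
    [-29.6,7.9,8.9],
    [-29.6,7.9,8.9],
  ],
  yaw=[0,0,0,0,0,0,0,0,0,0],
)

```text
clock: 2.15
tool_pos: [539.8, -75.8, 178.8]
ee_rot: [-3.139, 0.001, 1.722]
force: [-0.8, 0.5, -0.2]
width: 0.997
```

```bash
python3 - <<'E'
from h import *
for n in('wrist','side','scene'):
    cv2.imwrite(f'pics/{n}1.png',robot.read_camera(n)[:,:,::-1])
    print(n,proj(n,[540.2,-75.9,95]),robot.camera_params(n)['xyz'])
E
python3 g.py 540 -76 77
```

```text
wrist [256.10382912 198.72564315] [531.25978064 -10.47434294 326.17518778]
side [236.31605309 164.85912864] [310.59006032 515.18505017 473.77616095]
scene [244.62193068 221.41049406] [ 772.28476135 -475.09750514  679.508174  ]
2.3 [539.9 -74.4 179.9] [-1.7997e+02  8.0000e-02  9.8790e+01] [-0.1  0.2 -1. ] 1.001672788328934 [-0.18  0.06  1.95 -0.    1.13 -0.33]
[ -1.44527073  -0.13590757 102.90114163] yaw -0.20627020214840286
```

View pics/wrist1.png

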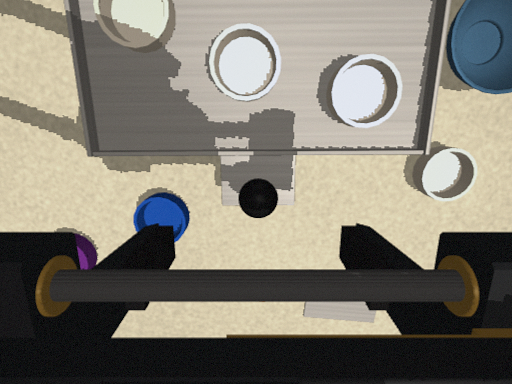

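View pics/side1.png

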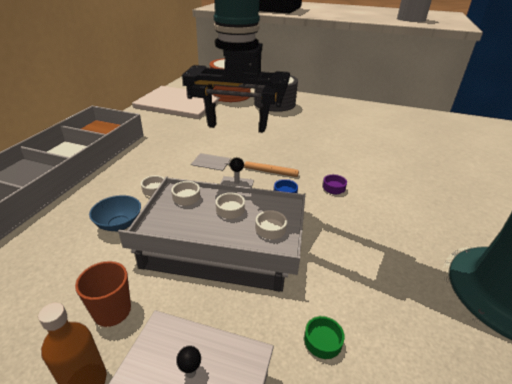

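Emit:
jog_arm(
  delta_pos=[
    [-0.1,0.05,1],
    [-0.1,0.05,2.5],
    [-0.1,0.05,4],
    [-0.1,0.05,5.5],
    [-0.1,0.05,7],
    [-0.1,0.05,8.3],
    [-0.1,0.05,9.3],
    [-0.1,0.05,10],
    [-0.1,0.05,10.3],
    [-0.1,0.05,10.3],
  ],
  yaw=[0,0,0,0,0,0,0,0,0,0],
)

```text
clock: 3.3
tool_pos: [540.5, -75.5, 76.6]
ee_rot: [-3.141, 0.001, 1.724]
force: [0.3, -0.9, 0.9]
width: 0.996
```

Emit:
jog_arm(
  delta_pos=[
    [0,0,0],
    [0,0,0],
    [0,0,0],
    [0,0,0],
    [0,0,0],
    [0,0,0],
    [0,0,0],
    [0,0,0],
    [0,0,0],
    [0,0,0],
  ],
  yaw=[0,0,0,0,0,0,0,0,0,0],
  hand=2,
)

```text
clock: 4.3
tool_pos: [540.3, -75.5, 76.6]
ee_rot: [-3.14, 0.001, 1.724]
force: [-1.5, -0.4, 1.4]
width: 0.332
```

```bash
python3 - <<'E'
from h import *
for n in('wrist',):
    cv2.imwrite(f'pics/{n}2.png',robot.read_camera(n)[:,:,::-1])
E
python3 g.py 540 -76 77
```

```text
4.35 [540.3 -75.5  76.6] [-1.7992e+02  7.0000e-02  9.8790e+01] [-1.1 -0.8  1.5] 0.33558085846993063 [-0.18  0.18  2.03 -0.    0.93 -0.34]
[-0.41769322 -0.36624635 -0.40224107] yaw -0.20501993789036987
```

View pics/wrist2.png

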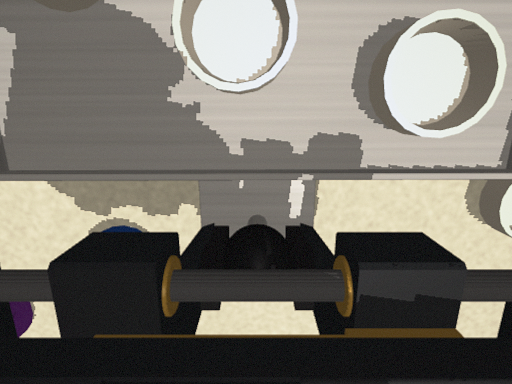

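```bash
python3 -c "
import numpy as np
r=np.hypot(230,55);a=np.arctan2(55,230)
f=lambda t:np.array([-r*np.cos(a+np.radians(t))+230,0,-(r*np.sin(a+np.radians(t))-55)])/10
for s,e in((0,10),(10,20),(20,29)):
  print([(f(t)-f(s)).round(2).tolist() for t in np.linspace(s,e,11)[1:]])
"
```

```text
[[0.1, 0.0, -0.4], [0.21, 0.0, -0.8], [0.32, 0.0, -1.2], [0.44, 0.0, -1.59], [0.57, 0.0, -1.98], [0.7, 0.0, -2.37], [0.84, 0.0, -2.76], [0.99, 0.0, -3.15], [1.14, 0.0, -3.53], [1.3, 0.0, -3.91]]
[[0.17, 0.0, -0.38], [0.34, 0.0, -0.75], [0.52, 0.0, -1.12], [0.71, 0.0, -1.49], [0.9, 0.0, -1.86], [1.1, 0.0, -2.22], [1.31, 0.0, -2.57], [1.52, 0.0, -2.93], [1.74, 0.0, -3.28], [1.96, 0.0, -3.62]]
[[0.21, 0.0, -0.31], [0.42, 0.0, -0.61], [0.64, 0.0, -0.92], [0.86, 0.0, -1.21], [1.08, 0.0, -1.51], [1.31, 0.0, -1.8], [1.55, 0.0, -2.09], [1.79, 0.0, -2.37], [2.03, 0.0, -2.65], [2.28, 0.0, -2.93]]
```

Emit:
jog_arm(
  delta_pos=[
    [0.1,0,-0.4],
    [0.2,0,-0.8],
    [0.3,0,-1.2],
    [0.45,0,-1.6],
    [0.6,0,-2.0],
    [0.7,0,-2.4],
    [0.85,0,-2.8],
    [1.0,0,-3.15],
    [1.15,0,-3.5],
    [1.3,0,-3.9],
  ],
  yaw=[0,0,0,0,0,0,0,0,0,0],
)

```text
clock: 5.35
tool_pos: [538.2, -62.7, 115.9]
ee_rot: [-3.14, 0.001, 1.724]
force: [0.4, -4.3, -3.5]
width: 0.331
```

```bash
python3 - <<'E'
from h import *
for n in('side',):
    cv2.imwrite(f'pics/{n}3.png',robot.read_camera(n)[:,:,::-1])
E
python3 g.py 540 -76 77
```

```text
5.4 [538.2 -62.5 116.5] [-1.7991e+02  7.0000e-02  9.8800e+01] [-2.  -5.1 -2.9] 0.33368032321571345 [-0.16  0.12  2.01 -0.    1.01 -0.31]
[-13.61305661  -0.24462886  39.49177778] yaw -0.2042257718931637
```

View pics/side3.png

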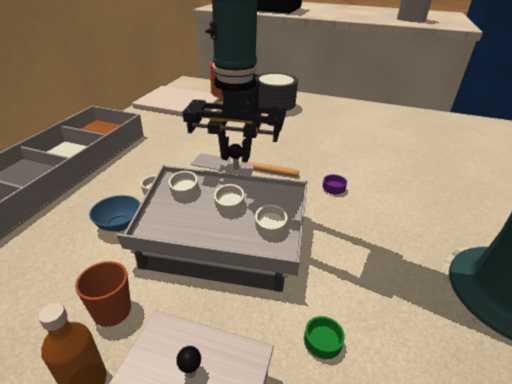

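The tray has tipped about 10° with the knob held in the jaws near (235,150); the cups have not slid yet. I'll keep lifting.

Emit:
jog_arm(
  delta_pos=[
    [0.15,0,-0.4],
    [0.3,0,-0.75],
    [0.5,0,-1.1],
    [0.7,0,-1.5],
    [0.9,0,-1.85],
    [1.1,0,-2.2],
    [1.3,0,-2.55],
    [1.5,0,-2.9],
    [1.7,0,-3.3],
    [1.95,0,-3.6],
  ],
  yaw=[0,0,0,0,0,0,0,0,0,0],
)

```text
clock: 6.4
tool_pos: [535.1, -42.9, 152.8]
ee_rot: [-3.14, 0.001, 1.724]
force: [-0.9, -2.3, -2.2]
width: 0.334
```

Emit:
jog_arm(
  delta_pos=[
    [0.2,0,-0.3],
    [0.4,0,-0.6],
    [0.6,0,-0.9],
    [0.85,0,-1.2],
    [1.05,0,-1.5],
    [1.3,0,-1.8],
    [1.5,0,-2.1],
    [1.75,0,-2.35],
    [2.0,0,-2.65],
    [2.25,0,-2.95],
  ],
  yaw=[0,0,0,0,0,0,0,0,0,0],
)

```text
clock: 7.4
tool_pos: [531.5, -20.0, 182.2]
ee_rot: [-3.139, 0.0, 1.724]
force: [-0.5, 0.8, -5.7]
width: 0.338
```

Emit:
jog_arm(
  delta_pos=[
    [0,0,0],
    [0,0,0],
    [0,0,0],
    [0,0,0],
    [0,0,0],
    [0,0,0],
    [0,0,0],
    [0,0,0],
    [0,0,0],
    [0,0,0],
  ],
  yaw=[0,0,0,0,0,0,0,0,0,0],
)

```text
clock: 8.4
tool_pos: [531.4, -20.0, 182.1]
ee_rot: [-3.139, 0.0, 1.724]
force: [-0.0, 0.7, -5.4]
width: 0.341
```

```bash
python3 - <<'E'
from h import *
for n in('side','scene'):
    cv2.imwrite(f'pics/{n}4.png',robot.read_camera(n)[:,:,::-1])
E
python3 g.py 540 -76 77
```

```text
8.5 [531.4 -20.  182.1] [-1.7986e+02  1.0000e-02  9.8800e+01] [ 0.5 -0.  -4.8] 0.3417868071114175 [-0.08  0.04  1.97 -0.    1.14 -0.24]
[-56.61707806   0.1534317  105.13586012] yaw -0.19985533722596927
```

View pics/side4.png

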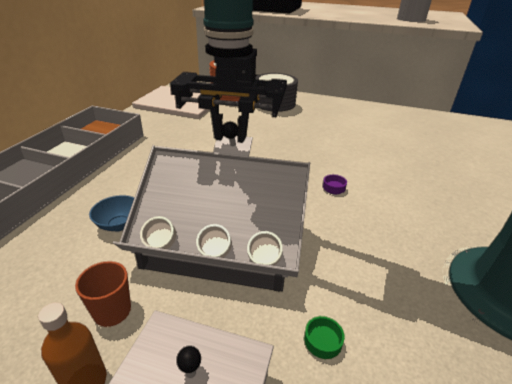

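View pics/scene4.png

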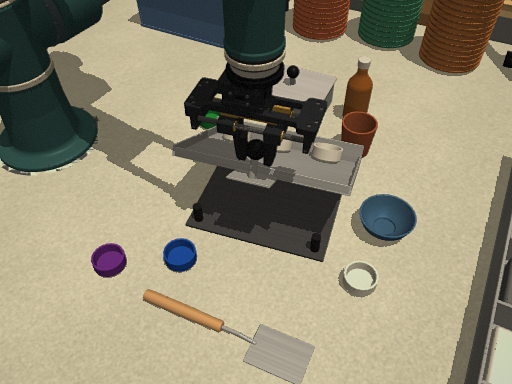

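The side view shows the tray tipped about 29°. The three cups are in one row on the fence at (157,232), (213,240) and (265,248). I'll lower it along the reverse arc.

Emit:
jog_arm(
  delta_pos=[
    [-0.25,0,0.3],
    [-0.5,0,0.55],
    [-0.7,0,0.85],
    [-0.95,0,1.15],
    [-1.2,0,1.45],
    [-1.4,0,1.75],
    [-1.65,0,2.05],
    [-1.85,0,2.35],
    [-2.05,0,2.65],
    [-2.25,0,2.95],
  ],
  yaw=[0,0,0,0,0,0,0,0,0,0],
)

```text
clock: 9.5
tool_pos: [535.1, -42.7, 152.6]
ee_rot: [-3.14, 0.001, 1.724]
force: [-1.2, -2.7, -0.9]
width: 0.342
```

Emit:
jog_arm(
  delta_pos=[
    [-0.25,0,0.35],
    [-0.45,0,0.7],
    [-0.65,0,1.05],
    [-0.85,0,1.4],
    [-1.05,0,1.75],
    [-1.25,0,2.1],
    [-1.45,0,2.5],
    [-1.6,0,2.85],
    [-1.8,0,3.2],
    [-1.95,0,3.6],
  ],
  yaw=[0,0,0,0,0,0,0,0,0,0],
)

```text
clock: 10.5
tool_pos: [538.1, -62.1, 116.4]
ee_rot: [-3.14, 0.001, 1.724]
force: [0.2, -1.5, -1.7]
width: 0.342
```

Emit:
jog_arm(
  delta_pos=[
    [-0.15,0,0.35],
    [-0.3,0,0.75],
    [-0.45,0,1.1],
    [-0.6,0,1.5],
    [-0.7,0,1.85],
    [-0.8,0,2.2],
    [-0.9,0,2.5],
    [-1.0,0,2.8],
    [-1.05,0,3.0],
    [-1.1,0,3.1],
  ],
  yaw=[0,0,0,0,0,0,0,0,0,0],
)

```text
clock: 11.5
tool_pos: [539.8, -72.9, 85.2]
ee_rot: [-3.14, 0.001, 1.724]
force: [0.9, -0.6, -2.3]
width: 0.344
```

```bash
python3 g.py 540.3 -75.5 76.6;python3 - <<'E'
from h import *
for n in('side',):
    cv2.imwrite(f'pics/{n}5.png',robot.read_camera(n)[:,:,::-1])
E
```

```text
11.5 [539.8 -72.9  85.2] [-1.7991e+02  3.0000e-02  9.8790e+01] [ 0.9 -0.6 -2.3] 0.3443991321168879 [-0.18  0.17  2.03 -0.    0.95 -0.33]
[-2.58575366  0.07189784  8.64264154] yaw -0.20904533810792714
```

View pics/side5.png

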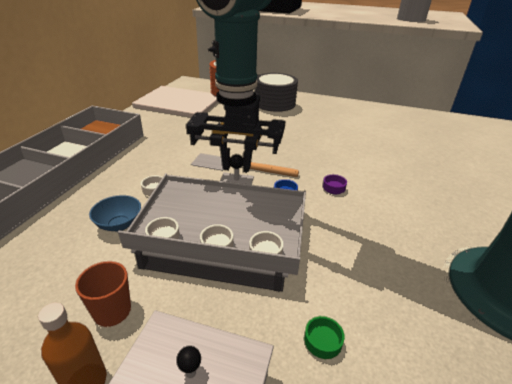

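Emit:
jog_arm(
  delta_pos=[
    [-0.05,0,0.15],
    [-0.1,0,0.3],
    [-0.1,0,0.4],
    [-0.15,0,0.5],
    [-0.2,0,0.6],
    [-0.2,0,0.7],
    [-0.2,0,0.75],
    [-0.2,0,0.8],
    [-0.25,0,0.85],
    [-0.25,0,0.85],
  ],
  yaw=[0,0,0,0,0,0,0,0,0,0],
)

```text
clock: 12.55
tool_pos: [540.2, -75.2, 76.5]
ee_rot: [-3.14, 0.0, 1.724]
force: [1.0, 1.1, -3.2]
width: 0.336
```

```bash
python3 - <<'E'
from h import *
for n in('side','scene'):
    cv2.imwrite(f'pics/{n}6.png',robot.read_camera(n)[:,:,::-1])
def blob(f,x0,x1,y0,y1):
    im=cv2.imread(f)[y0:y1,x0:x1]; cv2.imwrite(f.replace('.png','c.png'),cv2.resize(im,None,fx=4,fy=4,interpolation=cv2.INTER_CUBIC))
blob('pics/side6.png',110,310,140,285)
E
python3 g.py 540.3 -75.5 76.6
```

```text
12.65 [540.2 -75.1  76.6] [-179.91    0.     98.78] [ 2.   2.8 -3.8] 0.3376592795403642 [-0.18  0.18  2.03 -0.    0.93 -0.34]
[-0.36726549  0.06984266 -0.00436319] yaw -0.21946806108255146
```

View pics/side6c.png

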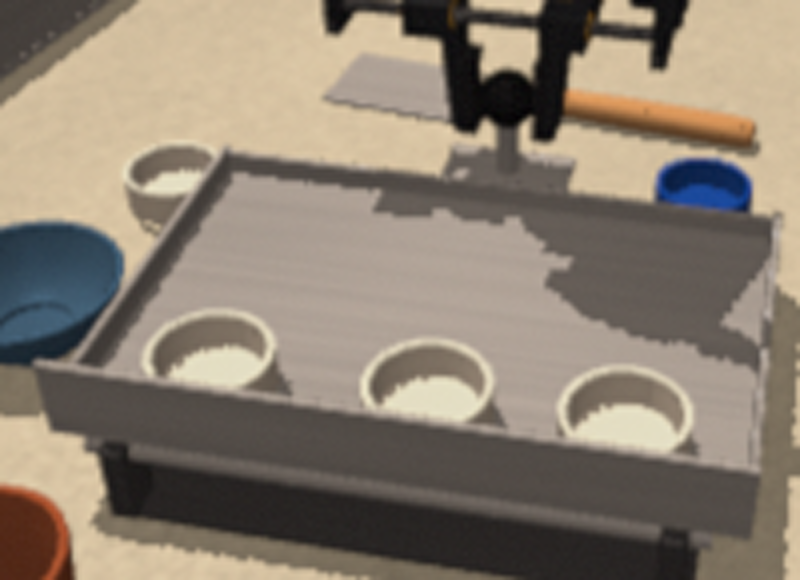

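View pics/scene6.png

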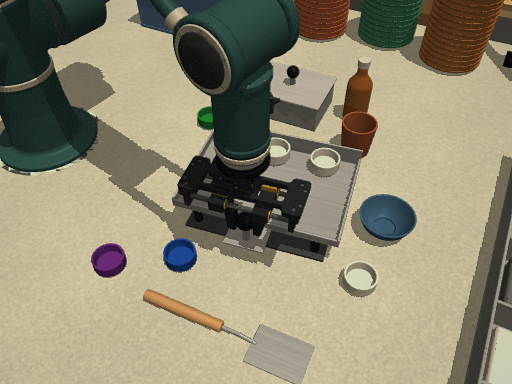

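Emit:
jog_arm(
  delta_pos=[
    [0,0,0.05],
    [0,0,0.1],
    [0,0,0.15],
    [0,0,0.2],
    [0,0,0.25],
    [0,0,0.3],
    [0,0,0.3],
    [0,0,0.3],
    [0,0,0.3],
    [0,0,0.3],
  ],
  yaw=[0,0,0,0,0,0,0,0,0,0],
)

```text
clock: 13.65
tool_pos: [540.3, -75.3, 75.8]
ee_rot: [-3.14, 0.0, 1.724]
force: [-6.4, 2.2, 12.8]
width: 0.336
```

```bash
python3 - <<'E'
from h import *
for n in('side',):
    cv2.imwrite(f'pics/{n}7.png',robot.read_camera(n)[:,:,::-1])
im=cv2.imread('pics/side7.png')[140:285,110:310]; a=cv2.imread('pics/side0.png')[140:285,110:310]
cv2.imwrite('pics/side7c.png',cv2.resize(np.vstack([a,im]),None,fx=2,fy=2,interpolation=cv2.INTER_CUBIC))
E
python3 g.py 540.3 -75.5 76.6
```

```text
13.7 [540.3 -75.3  75.8] [-1.7991e+02  2.0000e-02  9.8790e+01] [-7.   1.7 12.5] 0.3377067070098269 [-0.18  0.18  2.03 -0.    0.93 -0.34]
[-0.17910374 -0.02191919 -0.80026692] yaw -0.21003561176171104
```

View pics/side7c.png

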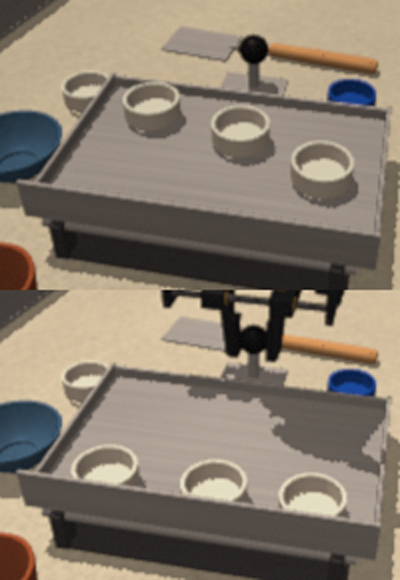

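The wrist force has turned to +12.8 N, so the tray is resting on its stops. I'll release the knob and then go straight up.

Emit:
jog_arm(
  delta_pos=[
    [0,0,0],
    [0,0,0],
    [0,0,0],
    [0,0,0],
    [0,0,0],
    [0,0,0],
    [0,0,0],
    [0,0,0],
    [0,0,0],
    [0,0,0],
  ],
  yaw=[0,0,0,0,0,0,0,0,0,0],
  hand=8.8,
)

```text
clock: 14.7
tool_pos: [540.3, -75.3, 75.8]
ee_rot: [-3.14, 0.0, 1.724]
force: [0.0, 0.1, -0.3]
width: 0.997
```

Emit:
jog_arm(
  delta_pos=[
    [0,0,-0.5],
    [0,0,-1.5],
    [0,0,-3],
    [-0.5,0,-5],
    [-2,0,-7],
    [-4,0,-9],
    [-6.5,0,-11],
    [-9,0,-12.5],
    [-11,0,-13.5],
    [-11,0,-13.5],
  ],
  yaw=[0,0,0,0,0,0,0,0,0,0],
)

```text
clock: 15.7
tool_pos: [559.2, -186.7, 214.9]
ee_rot: [3.138, 0.004, 1.722]
force: [0.6, 0.8, -0.1]
width: 1.0
```

```bash
python3 - <<'E'
from h import *
for n in('side','wrist'):
    cv2.imwrite(f'pics/{n}8.png',robot.read_camera(n)[:,:,::-1])
k=np.array([540.2,-75.9]);ty=np.array([-.156,.988]);tx=np.array([.988,.156])
g=cv2.cvtColor(cv2.imread('pics/wrist8.png'),cv2.COLOR_BGR2HSV)
E
python3 g.py 540.3 -75.5 76.6
```

```text
15.8 [ 557.5 -184.1  212. ] [-1.7999e+02  4.0000e-02  9.8730e+01] [0.  0.8 0.3] 0.9999522476271225 [-0.36  0.12  1.83 -0.    1.2  -0.51]
[110.01631078  -0.52511901 135.30919233] yaw -0.27192299728085345
```

View pics/side8.png

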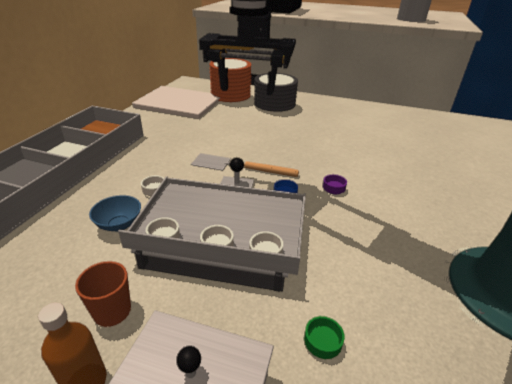

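View pics/wrist8.png

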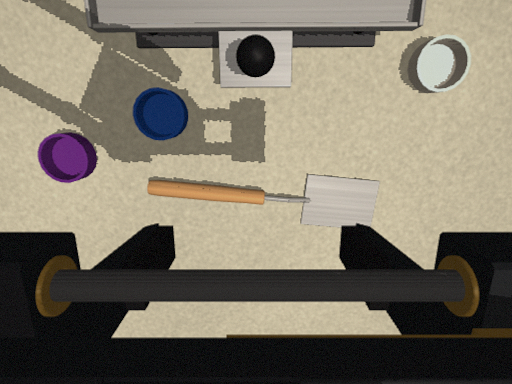

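Run:
```python
from h import *
im=robot.read_camera('scene')[:,:,::-1].copy(); cv2.imwrite('pics/scene9.png',im)
cv2.imwrite('pics/scene9c.png',cv2.resize(im[110:265,165:375],None,fx=3.6,fy=3.6,interpolation=cv2.INTER_CUBIC))
H=np.array([540.2,-75.9])+230*np.array([-.156,.988])
for x in(-100,0,100):
  q=H+x*np.array([.988,.156])-43*np.array([-.156,.988]); print(proj('scene',[*q,76]))
```

```text
[227.84078562 142.52093112]
[277.55407051 153.33403795]
[329.88179318 164.71580957]
```

View pics/scene9c.png

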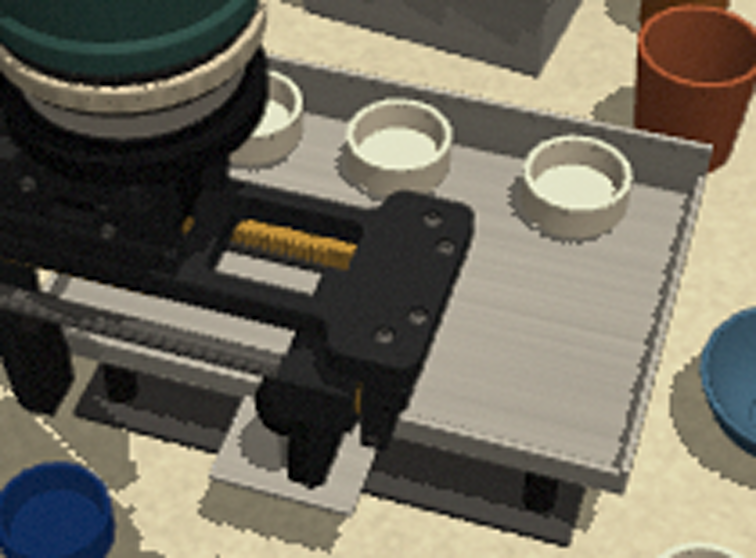

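Run:
```python
from h import *
H=np.array([540.2,-75.9])+230*np.array([-.156,.988])
for uv in((325.6,157.2),(276.1,146.9),(235,138.5)):
  d=plane('scene',uv,76)[:2]-H; print(d@[.988,.156],d@[-.156,.988])
o=robot.get_obs();print(o['clock'],o['force'],abs(o['joint_velocities']).max())
robot.sign_off()
```

```text
88.23556076381827 -25.943345616688333
-7.70785960240014 -26.769308984912673
-90.82397936563305 -27.90347027636792
15.85 [0.04970229 0.38920166 0.05397048] 0.019749022739266514
the job is handed in; nothing more can be done
```

I gripped the black knob, tipped the tray to about 29° along its hinge arc and held it for 1 s. I then lowered it over about 5 s and let go. The job was handed in at 15.85 s, and no verdict was reported.

**Last checks:**
- **Cups:** all three are in one row at tray y of about -26, -27 and -28 mm, against a limit of -43 mm. Their x positions are about 88, -8 and -91 mm. The left cup was partly hidden behind the gripper, so its figures are an estimate.
- **Tray:** the side view matches its flat pose at the start. Just before release the wrist force had turned to +12.8 N, so the tray was resting on its stops.
- **Gripper:** it is open and clear of everything, with wrist force near 0, and it stayed well away from the cups throughout.

**Did not quite match:**
- **Grip width:** the opening on the 32 mm ball read 29–30 mm, so the grip was probably slightly off the ball's middle, or the width reading is off.
- **Lowering:** at the starting height the tray's weight still hung on the gripper, so it needed nearly 1 mm more to set it down.

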